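# Open the spares case and hold the washer hatch for a spring change

### The arm

A 7-joint arm with a two-finger parallel gripper is mounted at the origin on the work surface. World frame = base frame: x ahead of the robot, y to its left, z up, the work surface at z = 0. Lengths are in m, angles in rad, forces in N, time in s.
With the tool pointing down it reaches from about 0.425 to 0.875 m from the base axis. Payload 9.9 kg.
Tool frame: the origin (TCP) lies at the very end of the fingers, on their centre line; the grasp point (between the pads) lies 19 mm behind it; z points along the fingers, y is the direction in which the jaws open and shut (so a half turn about z gives the same grasp; the last joint's range is limited). The gripper opens to 85 mm and grips with 20 to 120 N. Pads are 22 mm wide; open, the fingers measure 114 mm over their backs; the gripper's body (76 mm by 85 mm) begins 54 mm behind the grasp point. The pads swing forward as they close: fully open they stand 13 mm farther back than shut.
Start: joints at [-0.084, 0.576, 0.025, 1.437, -0.015, 1.129, -0.057], TCP at [0.675, 0, 0.231] pointing down, gripper open.
Joint ranges: [-2.76, 2.76], [-0.34, 2.15], [-1.52, 1.57], [0.19, 2.46], [-1.09, 4.23], [0.17, 1.99], [-2.82, 2.82]. Speed limits (rad/s): [2.22, 2.22, 3.01, 3.01, 3.14, 3.14, 3.14].

### API

Orientations are given as a unit quaternion [w, x, y, z].
In Python, from station import sense, camera, camera_model, job_done gives the robot as it stands.
- The arm moves only by the shell command python3 -m handwheel 'ROWS' [FORCE]. ROWS is JSON, a list that holds one entry, the list of rows, each a list of 7 numbers: the closure, from 0 (fully open) to 1 (shut), then the shift along the tool's x, y, z in m, then the turn, a rotation vector about the tool's x, y, z in degrees. A call has 1 to 8 rows; each row shifts and turns the pose as measured when the row begins, along the tool's axes as they then stand; what a row does not reach is not made up. A row lasts 1/12 s, in which the tool goes at most 41.7 mm and 7.16 degrees, less where a joint would pass 70% of its speed; a pose out of reach is approached as far as the arm can. A call with a gripper value outside its range is refused whole. The fingers move at their own pace and stop on an object; FORCE is the grip in N (left out, the last holds). Time passes only in rows, so rows that do not move let the fingers close. It gives the time, the measured TCP pose, the force and the opening at its end, in the units of the state.
- sense(): the state, without advancing time (a new reading comes with each control period).
- camera(name): name is "scene" or "side" or "wrist"; returns the picture (400x640x3 uint8, red, green, blue); there is no depth.
- camera_model(name): a dict with "fov_y" (degrees; the focal length in pixels is half the picture's height over the tangent of half this angle, whatever the lens; pixels are square), "cx", "cy" (the principal point, pixels), "dist_coeffs" ([k1, k2, p1, p2, k3] as OpenCV has them; the pictures are not rectified), "rvec" (rotation vector, rad) and "tvec" (3), from world to camera coordinates, as OpenCV has them; the wrist camera has in their place "tool_from_camera" (4x4, takes a point from camera to tool coordinates, whose origin is the TCP and whose axes are the flange's). Camera axes: x right, y down, z forward; pixel columns grow to the right and rows downward; lengths in m; the calibration is good to about 2 mm. A picture is of the moment at which its call begins: read the wrist's pose just before it. camera_model takes no time and is no camera call.
- job_done(): hands the job in, once; it reports no verdict.
The state is a dict: "time_s": time; "q": joint angles; "qvel": joint speeds; "joint_efforts": joint torques, N m; "position": TCP position; "eef_rot": TCP orientation; "wrist_force": force on the tool from outside, world axes, zero at the start; "torque": the same for the moment, N m; "gripper_width": finger opening in m.
Only numpy, scipy, OpenCV 4.12 (cv2) and the standard library are available. Lean on these libraries where they do the work, as an engineer would, in place of code of your own. Each camera call takes 0.05 s, during which the arm holds its last target.

### The job

I am about to change the hinge spring on the bench parts washer (the grey tank with the bare metal hatch). First lift the lid of the black spares case right over until it rests open on its stop, and leave it open so I can reach the pins. Then raise the washer's sprung hatch past its balance point, keeping hold so that it never springs up to its stop, ease it back and finish still holding it steady in the gripper just below the balance point (about 10 degrees under it); leave the other things on the bench where they are.

Things in the scene. Friction and masses are not known exactly. Their poses are not given: they have to be found in the camera images.
- washer: Grey open tank 210 (x) x 220 (y) x 110 mm high, fixed, left or right of the case; origin at the centre of its underside. Its -x side, with the hatch bar, faces roughly to the robot. An aluminium index strip (140 x 12 x 4 mm), fixed just outside the hatch on the +y side, rises from the hinge along the balance angle: at balance the hatch lies along it.
- hatch (a joint): Angle above level of the bare metal hatch (200 mm hinge to edge, 215 wide, 8 thick), hinged on the washer's far rim: 0 shut, stop 1.45. Balance point 0.95 rad (54 deg): let go below it falls shut, above it springs up. Net force at the bar 1.4 N down when shut, nil at balance, up to 1.5 N up beyond. Raise it above 1.0 for a moment, never over 1.38; hold it near 0.78 (0.68 to 0.89 accepted).
- hatch_bar (a point): Middle of the hatch's grab bar: round, 12 mm thick, 120 mm long along y, 45 mm ahead of the free edge, 245 mm from the hinge axis, on a flat bracket at each end (112 mm clear between). 117 mm above the bench when shut. Axes turn with the hatch: x from bar to hinge, y along the bar, z normal to the hatch. Pinched from above across the bar, it turns between the fingers.
- hatch_hinge (a point): Point on the hatch 6 mm above its hinge axis when shut, on its middle plane; same axes as the bar point.
- case: Black spares case 190 (x) x 200 (y) x 85 mm high, fixed to the bench; origin at the centre of its underside, -x side with the lid bar faces roughly to the robot, z up.
- lid (a joint): Angle of the case's black plastic lid (180 mm hinge to edge, 195 wide, 8 thick, 0.25 to 0.5 kg, no spring), hinged on the case's far rim. 0 shut, 1.57 upright, stop at 1.85 rad, leaning back; past about 1.55 rad it falls on to the stop by itself, before that it falls shut. Open means above 1.75.
- lid_bar (a point): Middle of the lid's grab bar: same bar and brackets as the hatch's, 45 mm ahead of the lid's free edge, 225 mm from the hinge axis, 92 mm above the bench when shut. Same axes as hatch_bar.
- lid_hinge (a point): Point on the lid 6 mm above its hinge axis when shut, on its middle plane; same axes as the bar point.
- wrench: Bystander, not to be moved: steel wrench lying flat between washer and case; origin at its underside.
- bearing: Bystander, not to be moved: steel ring 52 mm across, 16 mm high, lying on the bench between washer and case; origin at its underside.
- filter: Bystander, not to be moved: white round oil filter, 76 mm across, 75 mm high, standing at the left; origin at its underside.
- spray: Bystander, not to be moved: plain steel can, 56 mm across, 170 mm high, standing at the right; origin at its underside.
- padbox: Bystander, not to be moved: cardboard box 100 x 70 x 45 mm at the left; origin at its underside.
- mug: Bystander, not to be moved: white mug, 76 mm across, 85 mm high, at the right; origin at its underside.

How it is judged:
By the outcome, as a careful person would: the job done as asked, in the order asked, and still so for the second after the job is handed in, while the arm keeps its last pose, push and grip.
It also fails if it takes over 70 s, if anything falls off the work surface, if the arm or the gripper's body presses on something with over 40 N, if the wrist force passes 120 N, or if a joint passes its speed limit or range.

## Working session

There is one attempt and no reset: what is moved stays moved. The work goes in short steps, Python scripts to look and compute and a shell command to move; the robot and the scene stay as the last step left them, time stands still between calls to the robot, and variables do not carry over. Pictures are saved under pics/ and viewed, and the job is handed in when it is done.

```bash
ls; mkdir -p pics; python3 - <<'E'
from station import *
import cv2
for n in ["scene","side","wrist"]:
    cv2.imwrite(f"pics/{n}0.png",camera(n)[:,:,::-1]); print(n,camera_model(n))
s=sense();print({k:s[k] for k in ["time_s","position","eef_rot","wrist_force","gripper_width"]})
E
```

```text
pics
scene {'fov_y': 55.992715319088354, 'cx': 323.35363005464797, 'cy': 199.66613883535925, 'dist_coeffs': array([-0.00769648,  0.        ,  0.        ,  0.        ,  0.        ]), 'rvec': array([ 1.77414942,  1.5571368 , -0.73161162]), 'tvec': array([-0.07959618, -0.25982529,  1.51692378])}
side {'fov_y': 57.94862806340836, 'cx': 317.96148809674895, 'cy': 197.65873211276792, 'dist_coeffs': array([-0.06046686,  0.        ,  0.        ,  0.        ,  0.        ]), 'rvec': array([ 0.39922272, -2.60855175,  1.41329823]), 'tvec': array([0.52915721, 0.1494958 , 1.00070129])}
wrist {'fov_y': 58.57093306642751, 'cx': 319.6565090810193, 'cy': 202.86513865933713, 'dist_coeffs': array([-0.02299332,  0.        ,  0.        ,  0.        ,  0.        ]), 'tool_from_camera': array([[-3.74238095e-04, -9.61585721e-01, -2.74504572e-01,
         6.98019222e-02],
       [ 9.99999902e-01, -4.24333689e-04,  1.23113280e-04,
        -5.72653707e-04],
       [-2.34865510e-04, -2.74504499e-01,  9.61585786e-01,
        -1.42623448e-01],
       [ 0.00000000e+00,  0.00000000e+00,  0.00000000e+00,
         1.00000000e+00]])}
{'time_s': 0.15, 'position': array([6.74654212e-01, 3.11579005e-05, 2.30634121e-01]), 'eef_rot': array([-4.39938926e-04,  7.07091688e-01,  7.07121585e-01, -4.63990686e-04]), 'wrist_force': array([ 0.07417995,  0.04870999, -0.33599233]), 'gripper_width': 0.0854735795227585}
```

View pics/scene0.png

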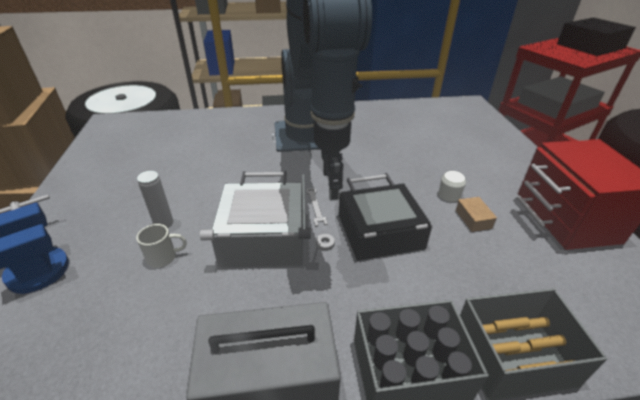

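View pics/side0.png

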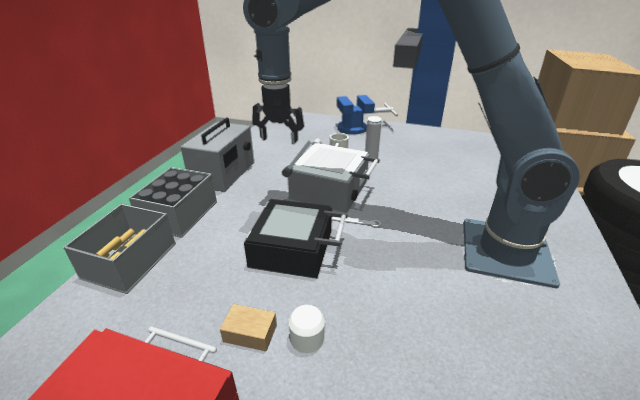

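View pics/wrist0.png

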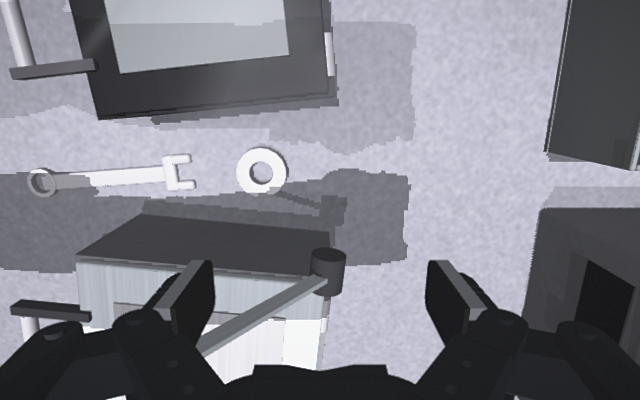

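The scene view shows the washer at about (262,222) with its bar at (262,177), and the case at (385,218) with its bar near (370,180). The bystanders are around them. I'll zoom in next.

```bash
cat > h.py <<'E'
import numpy as np,cv2
from scipy.spatial.transform import Rotation as R
from station import *
def K(m):
    f=200/np.tan(np.radians(m["fov_y"]/2)); return np.array([[f,0,m["cx"]],[0,f,m["cy"]],[0,0,1]])
def ext(n,s=None):
    m=camera_model(n)
    if n!="wrist":
        Rm=cv2.Rodrigues(m["rvec"])[0]; return m,Rm,np.array(m["tvec"])
    w,x,y,z=s["eef_rot"]; T=np.eye(4);T[:3,:3]=R.from_quat([x,y,z,w]).as_matrix();T[:3,3]=s["position"]
    C=np.linalg.inv(T@m["tool_from_camera"]); return m,C[:3,:3],C[:3,3]
def ray(n,px,s=None):
    m,Rm,t=ext(n,s)
    u=cv2.undistortPoints(np.array([[px]],float),K(m),m["dist_coeffs"])[0,0]
    d=Rm.T@np.array([u[0],u[1],1]); return -Rm.T@t,d/np.linalg.norm(d)
def onz(n,px,z,s=None):
    o,d=ray(n,px,s); return o+d*(z-o[2])/d[2]
def two(a,b):
    (o1,d1),(o2,d2)=a,b
    k=np.linalg.lstsq(np.stack([d1,-d2],1),o2-o1,rcond=None)[0]
    p,q=o1+k[0]*d1,o2+k[1]*d2; return (p+q)/2,np.linalg.norm(p-q)
def proj(n,P,s=None):
    m,Rm,t=ext(n,s); return cv2.projectPoints(np.array(P,float).reshape(-1,1,3),cv2.Rodrigues(Rm)[0],t,K(m),m["dist_coeffs"])[0][:,0]
E
python3 - <<'E'
import cv2
a=cv2.imread('pics/scene0.png')[160:280,190:450]; cv2.imwrite('pics/z1.png',cv2.resize(a,None,fx=3,fy=3,interpolation=cv2.INTER_CUBIC))
a=cv2.imread('pics/side0.png')[130:280,230:400]; cv2.imwrite('pics/z2.png',cv2.resize(a,None,fx=4,fy=4,interpolation=cv2.INTER_CUBIC))
E
```

```text
(no output)
```

View pics/z1.png

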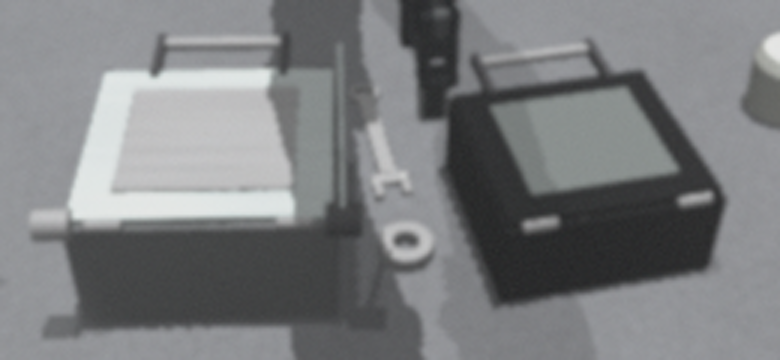

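View pics/z2.png

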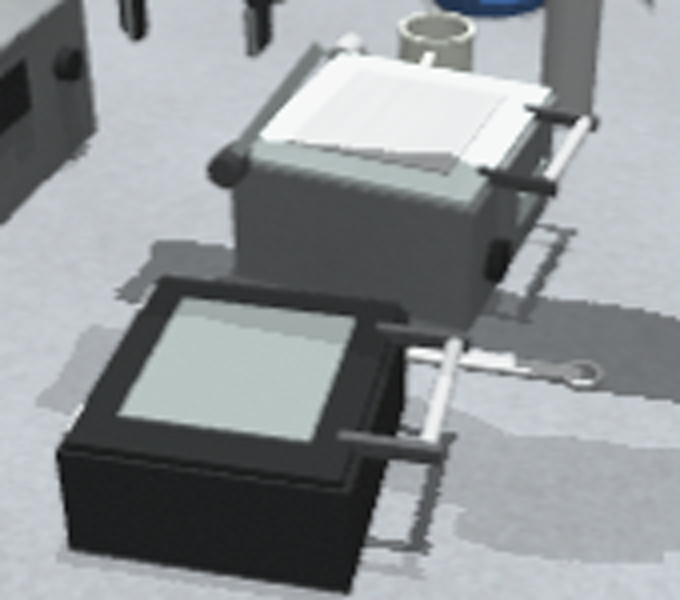

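```bash
python3 - <<'E'
from h import *
np.set_printoptions(precision=4,suppress=True)
S=lambda x,y:("scene",(190+x/3-.33,160+y/3-.33)); D=lambda x,y:("side",(230+x/4-.37,130+y/4-.37))
def z(p,h): print(p[0],onz(p[0],p[1],h))
print("lid bar"); 
for p in [S(482,59),S(592,48),D(457,345),D(432,442)]: z(p,.092)
print(two(ray(*S(482,59)),ray(*D(457,345))),two(ray(*S(592,48)),ray(*D(432,442))))
print("hatch bar")
for p in [S(168,43),S(280,43),D(590,125),D(553,183)]: z(p,.117)
print("lid corners z .09")
for p in [S(448,95),S(642,73),S(722,197),D(165,283),D(405,308),D(350,485),D(65,450)]: z(p,.088)
print("hatch corners z .115")
for p in [S(105,72),S(333,70),S(72,222),D(555,92),D(475,200)]: z(p,.115)
E
```

```text
lid bar
scene [0.4465 0.0997 0.092 ]
scene [0.441  0.2142 0.092 ]
side [0.4499 0.0961 0.092 ]
side [0.4396 0.2009 0.092 ]
(array([0.4492, 0.099 , 0.0941]), np.float64(7.578962024453121e-05)) (array([0.4405, 0.2108, 0.0959]), np.float64(0.008762755138896823))
hatch bar
scene [ 0.4179 -0.2073  0.117 ]
scene [ 0.4308 -0.0992  0.117 ]
side [ 0.412  -0.2074  0.117 ]
side [ 0.423  -0.1009  0.117 ]
lid corners z .09
scene [0.4954 0.0571 0.088 ]
scene [0.4832 0.2542 0.088 ]
scene [0.667 0.269 0.088]
side [0.6747 0.0791 0.088 ]
side [0.4975 0.058  0.088 ]
side [0.4778 0.2501 0.088 ]
side [0.6581 0.2724 0.088 ]
hatch corners z .115
scene [ 0.4561 -0.2652  0.115 ]
scene [ 0.4785 -0.0517  0.115 ]
scene [ 0.6587 -0.278   0.115 ]
side [ 0.4525 -0.2647  0.115 ]
side [ 0.4757 -0.0606  0.115 ]
```

The bars are located well enough in the two views: lid bar at about (0.444, 0.151) with yaw 0.085, hatch bar at about (0.422, -0.154) with yaw -0.11. I'll move above the lid bar with the jaws half closed, so the far finger clears the lid edge.

```bash
python3 -m handwheel '[[[0.5,0.019,-0.029,0.004,0,0,0],[0.5,0.019,-0.029,0.004,0,0,0],[0.5,0.019,-0.029,0.004,0,0,0],[0.5,0.019,-0.029,0.004,0,0,0],[0.5,0.019,-0.029,0.004,0,0,0],[0.5,0.019,-0.029,0.004,0,0,0],[0.5,0.019,-0.029,0.004,0,0,0],[0.5,0.018,-0.028,0.002,0,0,-4.9]]]' 40
python3 - <<'E'
from h import *
s=sense();cv2.imwrite("pics/w1.png",camera("wrist")[:,:,::-1]);print(s["position"],s["eef_rot"],s["gripper_width"])
E
```

```text
time_s: 0.82
position: [0.4383, 0.1503, 0.1958]
eef_rot: [0.001, 0.68, 0.733, -0.002]
wrist_force: [-0.4, 0.6, 0.5]
gripper_width: 0.0428
[0.43834155 0.15025077 0.19576903] [ 0.00110046  0.68044813  0.73279332 -0.00175605] 0.04278259001745934
```

View pics/w1.png

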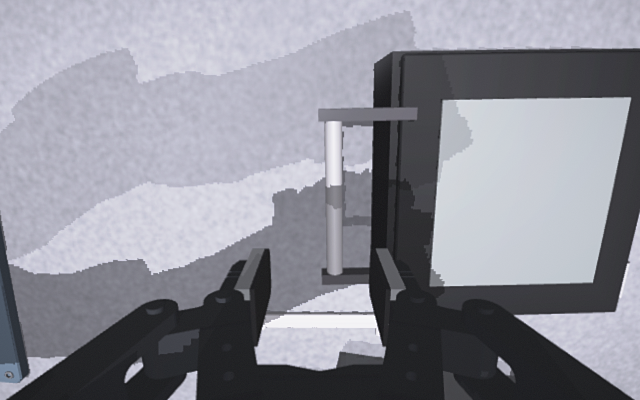

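The bar runs from (334,122) to (335,273), nearly parallel to the pads. I'll compute its position from that.

```bash
python3 - <<'E'
from h import *
s=sense()
w,x,y,z=s["eef_rot"];M=R.from_quat([x,y,z,w]).as_matrix();print(M)
a=onz("wrist",(333.5,122),.092,s);b=onz("wrist",(334.5,271),.092,s);m=(a+b)/2
print(a,b,m,"yaw",np.arctan2(-(a-b)[0],(a-b)[1]), "shift tool", M.T@(m-s["position"]))
a=onz("wrist",(405,56),.092,s);b=onz("wrist",(393,312),.092,s);print("edge",a,b,"yaw",np.arctan2(-(a-b)[0],(a-b)[1]))
E
```

```text
[[-0.08975615  0.99594981 -0.00527433]
 [ 0.9959598   0.08973959 -0.00329755]
 [-0.00281088 -0.005549   -0.99998065]]
[0.43565149 0.21038421 0.092     ] [0.44747271 0.10041978 0.092     ] [0.4415621 0.155402  0.092    ] yaw 0.107089119331585 shift tool [0.0010681  0.00978047 0.10327421]
edge [0.47732064 0.25598681 0.092     ] [0.49702251 0.06910618 0.092     ] yaw 0.10503687733569113
```

```bash
python3 -m handwheel '[[[0.5,0.001,0.006,0.02,0,0,-0.8],[0.5,0,0,0.01,0,0,0],[0.5,0,0,0,0,0,0]]]'
python3 - <<'E'
from h import *
s=sense();I=camera("wrist");cv2.imwrite("pics/w2.png",I[:,:,::-1]);s2=sense();print(s["position"],s2["position"],s["wrist_force"])
g=cv2.cvtColor(I,cv2.COLOR_RGB2GRAY)
for r in (80,100,150,200,230): print(r,g[r,290:380:3])
E
```

```text
time_s: 1.12
position: [0.435, 0.1584, 0.1655]
eef_rot: [-0.001, 0.666, 0.746, -0.002]
wrist_force: [-0.0, -0.2, -0.9]
gripper_width: 0.0425
[0.43498418 0.15839433 0.16547815] [0.43527026 0.158381   0.16604898] [-0.04042941 -0.18773495 -0.87243719]
80 [186 186 192 191 190 194 196 195 193 192 189 192 189 191 193 195 192 187
 190 189 185 184 182 187 188 190 190 189 187 186]
100 [194 199 195 191 193 196 192 190 192 187 188 190 190 186 185 184 186 186
 184 187 184 184 191 194 192 188 187 192 193 190]
150 [196 193 193 198 199 196 193 189 189 191 189 186 188 192 156 203 227 240
 241 227 198 195 196 193 196 198 196 185 191 196]
200 [134 139 135 136 131 133 138 138 138 135 136 138 137 139 108 125 135 143
 137 129 124 136 132 129 133 132 130 135 142 146]
230 [139 135 132 134 134 136 138 133 133 138 138 133 131 136 143 164 167 168
 155 144 140 137 133 133 139 138 138 136 131  71]
```

View pics/w2.png

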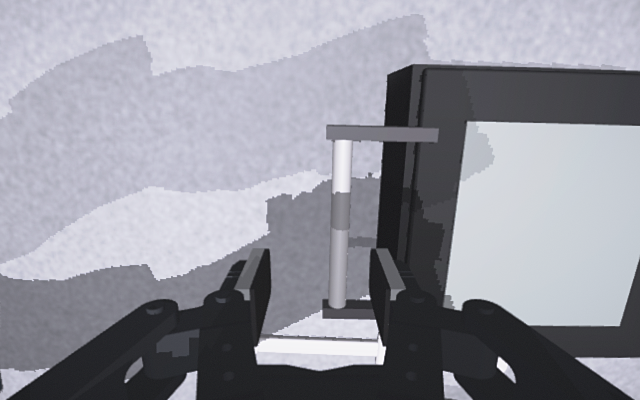

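```bash
python3 - <<'E'
from h import *
s=sense()
w,x,y,z=s["eef_rot"];M=R.from_quat([x,y,z,w]).as_matrix()
a=onz("wrist",(342.5,140),.092,s);b=onz("wrist",(338,305),.092,s);m=(a+b)/2
print(s["position"],M[:,0],a,b,m,"yaw",np.arctan2(-(a-b)[0],(a-b)[1]), "shift tool", M.T@(m-s["position"]))
E
```

```text
[0.43527026 0.158381   0.16604898] [-0.11338997  0.99354998 -0.00107637] [0.44274849 0.20683414 0.092     ] [0.45438832 0.09480188 0.092     ] [0.4485684  0.15081801 0.092     ] yaw 0.10352570837523697 shift tool [-0.00894237  0.01267671  0.07400423]
```

The pose has settled now: the bar is 12 mm along tool +y. I'll go down and close.

```bash
python3 -m handwheel '[[[0.5,-0.007,0.012,0.01,0,0,0.5],[0.5,0,0,0.02,0,0,0],[0.5,0,0,0.02,0,0,0],[0.5,0,0,0.02,0,0,0],[0.5,0,0,0.01,0,0,0],[0.5,0,0,0,0,0,0]]]' 40
python3 - <<'E'
from h import *
s=sense();I=camera("wrist");cv2.imwrite("pics/w3.png",I[:,:,::-1]);print(s["position"],s["wrist_force"])
E
```

```text
time_s: 1.67
position: [0.4531, 0.152, 0.0871]
eef_rot: [0.001, 0.671, 0.742, 0.001]
wrist_force: [-0.6, -0.7, 0.1]
gripper_width: 0.0432
[0.45312374 0.15202538 0.08708507] [-0.58541012 -0.7168655   0.1023024 ]
```

View pics/w3.png

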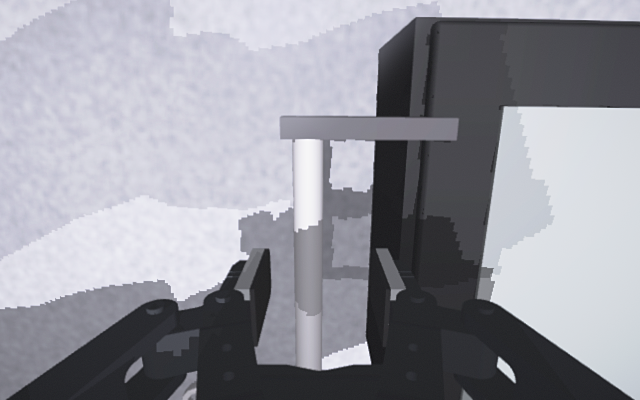

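The bar is at column 308 and the middle of the pads at 320, so I overshot by about 5 mm. I'll correct that, go lower and close.

```bash
python3 -m handwheel '[[[0.5,0,-0.005,0.014,0,0,0],[0.5,0,0,0,0,0,0],[0.9,0,0,0,0,0,0],[0.9,0,0,0,0,0,0],[0.9,0,0,0,0,0,0],[0.9,0,0,0,0,0,0],[0.9,0,0,0,0,0,0]]]' 40
python3 - <<'E'
from h import *
I=camera("side");cv2.imwrite("pics/s3.png",cv2.resize(I[100:300,200:450,::-1],None,fx=3,fy=3))
E
```

```text
time_s: 2.3
position: [0.4484, 0.1514, 0.0791]
eef_rot: [0.001, 0.672, 0.741, 0.001]
wrist_force: [-1.5, -0.3, -2.4]
gripper_width: 0.0105
```

View pics/s3.png

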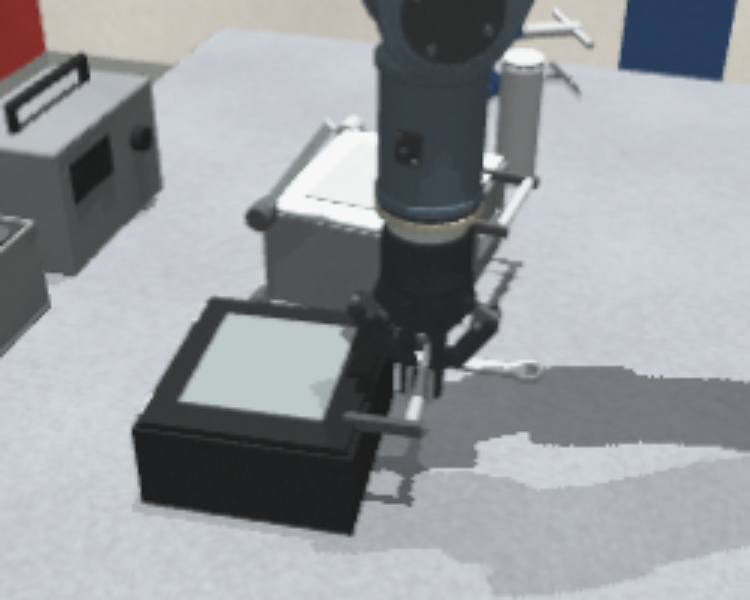

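The grip is on the bar, with width 10.5 mm and one finger visible on each side of it. I'll start lifting the lid along its arc.

```bash
python3 -m handwheel '[[[0.9,0,0.002,-0.022,0,0,0],[0.9,0,0.004,-0.022,0,0,0],[0.9,0,0.006,-0.022,0,0,0],[0.9,0,0.008,-0.021,0,0,0]]]' 40
cat > ang.py <<'E'
from h import *
import sys
def fit(bar0,yaw,r,p): 
    d=np.array(p)-bar0; u=d[0]*np.cos(yaw)+d[1]*np.sin(yaw); w=d[2]
    th=np.arctan2(w+.006,r-u); return th-np.arctan2(.006,r), np.hypot(w+.006,r-u)-np.hypot(r,.006), -d[0]*np.sin(yaw)+d[1]*np.cos(yaw)
s=sense();p=s["position"]
if sys.argv[1]=="lid": print(fit(np.array([.4484,.1514,.079]),.104,.225,p))
else: print(fit(np.array(eval(sys.argv[2])),eval(sys.argv[3]),.245,p))
print(p,s["wrist_force"],s["gripper_width"])
E
python3 ang.py lid
```

```text
time_s: 2.68
position: [0.4683, 0.1534, 0.1674]
eef_rot: [0.0, 0.671, 0.741, 0.0]
wrist_force: [8.4, 0.5, -8.0]
gripper_width: 0.0104
(np.float64(0.40486375329346613), np.float64(0.0005745470569008815), np.float64(-0.0001230363172570739))
[0.46833591 0.15335714 0.16738129] [ 8.40044238  0.51087307 -8.03062068] 0.010413172188339101
```

```bash
python3 -m handwheel '[[[0.9,0,0.0095,-0.0205,0,0,0],[0.9,0,0.0115,-0.019,0,0,0],[0.9,0,0.0135,-0.018,0,0,0],[0.9,0,0.015,-0.0165,0,0,0],[0.9,0,0.017,-0.015,0,0,0],[0.9,0,0.018,-0.013,0,0,0]]]' 40
python3 ang.py lid; python3 - <<'E'
from h import *
I=camera("side");cv2.imwrite("pics/s4.png",cv2.resize(I[50:300,200:450,::-1],None,fx=2.4,fy=2.4))
E
```

```text
time_s: 3.18
position: [0.5696, 0.163, 0.278]
eef_rot: [0.01, 0.672, 0.74, 0.014]
wrist_force: [25.2, 8.2, -53.7]
gripper_width: 0.0101
(np.float64(1.077717468455769), np.float64(0.00449151565493941), np.float64(-0.0010722019557766003))
[0.56961734 0.16297422 0.27804972] [ 25.16654413   8.15030181 -53.71990914] 0.010064195410441956
```

View pics/s4.png

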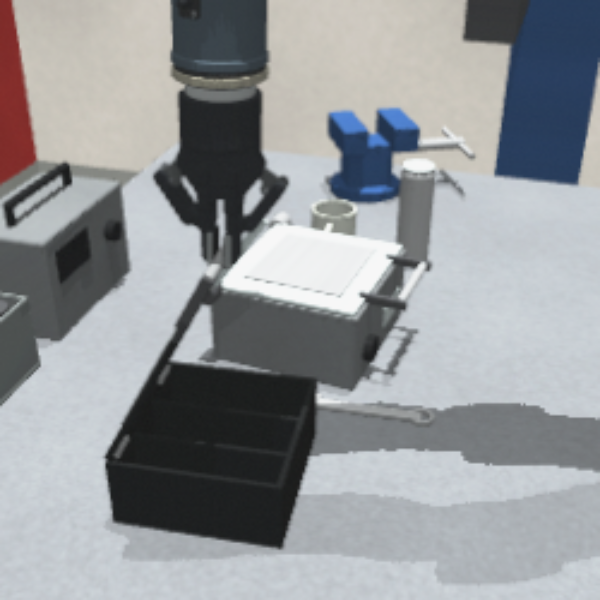

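The lid is at about 62° and held, but the wrist force is rising to 54 N because I'm pulling outward. I'll ease inward.

```bash
python3 -m handwheel '[[[0.9,0,0.002,0.004,0,0,0],[0.9,0,0,0,0,0,0]]]' 40
python3 ang.py lid
```

```text
time_s: 3.4
position: [0.577, 0.1638, 0.2807]
eef_rot: [0.011, 0.673, 0.74, 0.017]
wrist_force: [9.7, 0.4, -25.0]
gripper_width: 0.0099
(np.float64(1.1121425297544716), np.float64(0.0036404130218258834), np.float64(-0.0009752293767674881))
[0.57704184 0.16384667 0.28070853] [  9.65686932   0.44194019 -24.99145618] 0.009877789454559681
```

```bash
python3 -m handwheel '[[[0.9,0,0.0205,-0.006,0,0,0],[0.9,0,0.021,-0.005,0,0,0]]]' 40
python3 ang.py lid
```

```text
time_s: 3.57
position: [0.6148, 0.1675, 0.2947]
eef_rot: [0.01, 0.672, 0.74, 0.016]
wrist_force: [-1.8, -0.8, 4.1]
gripper_width: 0.0102
(np.float64(1.288860607795803), np.float64(0.004034101791769051), np.float64(-0.0012360560463301126))
[0.61477118 0.16752248 0.29468937] [-1.7712866  -0.81825506  4.10525006] 0.010165978006764281
```

Good, the force is low again. Continuing.

```bash
python3 -m handwheel '[[[0.9,0,0.022,-0.005,0,0,0],[0.9,0,0.022,-0.002,0,0,0]]]' 40
python3 ang.py lid;  python3 -m handwheel '[[[0.9,0,0.022,0,0,0,0],[0.9,0,0.022,0.002,0,0,0]]]' 40
python3 ang.py lid
```

```text
time_s: 3.73
position: [0.6578, 0.1717, 0.3029]
eef_rot: [0.009, 0.672, 0.74, 0.014]
wrist_force: [-1.4, 1.6, -11.5]
gripper_width: 0.0101
(np.float64(1.4804316724898139), np.float64(0.00531905551463055), np.float64(-0.0015765563860250138))
[0.65775973 0.17166713 0.30293169] [ -1.42109575   1.63146497 -11.51847834] 0.01010921656887882
time_s: 3.9
position: [0.7021, 0.1759, 0.3026]
eef_rot: [0.008, 0.672, 0.741, 0.013]
wrist_force: [-2.3, 0.8, -10.7]
gripper_width: 0.0103
(np.float64(1.6736634703836277), np.float64(0.006449376559428094), np.float64(-0.0019398063639353771))
[0.70212972 0.1759331  0.30258985] [ -2.28321021   0.78478493 -10.66095966] 0.010269184985658755
```

```bash
python3 -m handwheel '[[[0.9,0,0.020,0.005,0,0,0],[0.9,0,0.006,0.002,0,0,0]]]' 40
python3 ang.py lid; python3 - <<'E'
from h import *
I=camera("side");cv2.imwrite("pics/s5.png",cv2.resize(I[50:300,200:450,::-1],None,fx=2.4,fy=2.4))
E
```

```text
time_s: 4.07
position: [0.7316, 0.1787, 0.2968]
eef_rot: [0.008, 0.672, 0.74, 0.014]
wrist_force: [-2.1, 1.1, -1.0]
gripper_width: 0.0102
(np.float64(1.8041428102377397), np.float64(0.006471297292783423), np.float64(-0.002233475977702074))
[0.73162338 0.17871628 0.29676843] [-2.06049408  1.08654309 -1.04984224] 0.010208285169824057
```

View pics/s5.png

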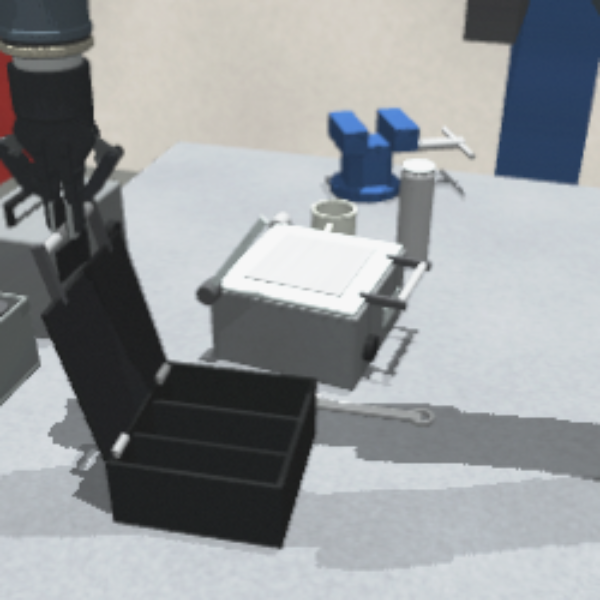

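The lid leans back past upright, at about 1.80 rad by the arc. I'll open the gripper and let it settle, then lift off.

```bash
python3 -m handwheel '[[[0.5,0,0,0,0,0,0],[0.3,0,0,0,0,0,0],[0.3,0,0,0,0,0,0],[0.3,0,0,-0.015,0,0,0],[0.3,0,0,-0.03,0,0,0],[0.3,0,0,-0.03,0,0,0],[0.3,0,0,-0.03,0,0,0],[0.3,0,0,0,0,0,0]]]' 40
python3 - <<'E'
from h import *
I=camera("side");cv2.imwrite("pics/s6.png",cv2.resize(I[50:300,200:450,::-1],None,fx=2.4,fy=2.4))
E
```

```text
time_s: 4.78
position: [0.7228, 0.1763, 0.4062]
eef_rot: [0.007, 0.672, 0.741, 0.012]
wrist_force: [1.3, 0.3, 1.0]
gripper_width: 0.0597
```

View pics/s6.png

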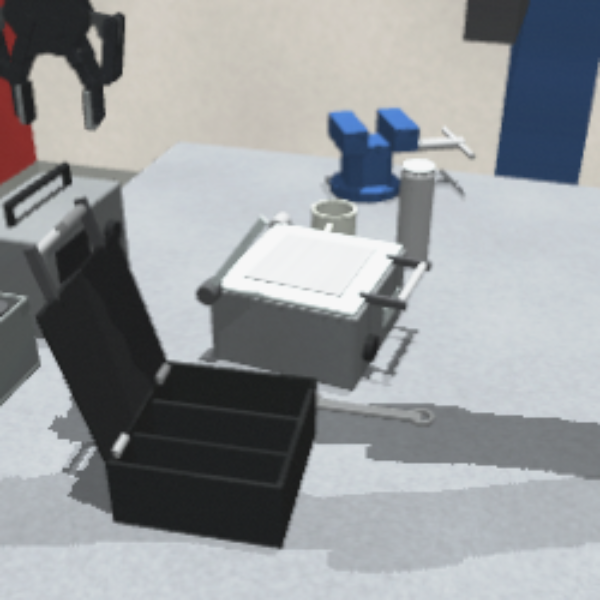

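The lid is resting open on its stop. Next I'll travel to the washer bar.

```bash
python3 -m handwheel '[[[0.5,-0.030,-0.027,0,0,0,6],[0.5,-0.030,-0.027,0,0,0,6],[0.5,-0.033,-0.0235,0,0,0,0],[0.5,-0.033,-0.0235,0,0,0,0],[0.5,-0.033,-0.0235,0,0,0,0],[0.5,-0.033,-0.0235,0.01,0,0,0],[0.5,-0.033,-0.0235,0.01,0,0,0],[0.5,-0.033,-0.0235,0.01,0,0,0]]]' 40
python3 - <<'E'
from h import *
s=sense();w,x,y,z=s["eef_rot"];M=R.from_quat([x,y,z,w]).as_matrix()
print(M, M.T@(np.array([.422,-.154,.2])-s["position"]))
E
```

```text
time_s: 5.5
position: [0.5026, -0.0601, 0.3585]
eef_rot: [0.001, 0.745, 0.667, 0.009]
wrist_force: [0.7, -1.2, 0.4]
gripper_width: 0.0431
[[ 0.11065284  0.99374177  0.01527248]
 [ 0.99379172 -0.11081122  0.00994396]
 [ 0.01157409  0.01407734 -0.99983392]] [-0.10409569 -0.07188113  0.15630425]
```

```bash
python3 -m handwheel '[[[0.5,-0.018,-0.012,0.026,0.8,-0.6,0],[0.5,-0.018,-0.012,0.026,0,0,0],[0.5,-0.018,-0.012,0.026,0,0,0],[0.5,-0.018,-0.012,0.026,0,0,0],[0.5,-0.018,-0.012,0.026,0,0,0],[0.5,-0.014,-0.012,0.026,0,0,0],[0.5,0,0,0,0,0,0],[0.5,0,0,0,0,0,0]]]' 40
python3 - <<'E'
from h import *
s=sense();I=camera("wrist");cv2.imwrite("pics/w7.png",I[:,:,::-1]);s2=sense();print(s["position"],s2["position"],s["eef_rot"])
E
```

```text
time_s: 6.17
position: [0.3972, -0.1635, 0.1936]
eef_rot: [-0.001, 0.749, 0.662, -0.001]
wrist_force: [0.7, 0.9, -0.2]
gripper_width: 0.0424
[ 0.39722441 -0.16352039  0.19360621] [ 0.39693068 -0.16342314  0.19363531] [-0.00138954  0.74912742  0.66242372 -0.0009976 ]
```

View pics/w7.png

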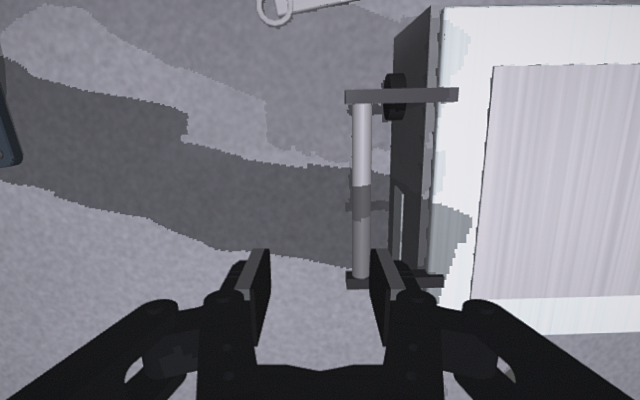

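The hatch bar runs from (362,103) to (360,277).

```bash
python3 - <<'E'
from h import *
s=sense()
w,x,y,z=s["eef_rot"];M=R.from_quat([x,y,z,w]).as_matrix()
a=onz("wrist",(362,103),.117,s);b=onz("wrist",(360,277),.117,s);m=(a+b)/2
print(a,b,m,"yaw",np.arctan2(-(a-b)[0],(a-b)[1]), np.arctan2(-M[0,0],M[1,0]),"shift tool", M.T@(m-s["position"]))
E
```

```text
[ 0.42939277 -0.09812915  0.117     ] [ 0.41774037 -0.21158296  0.117     ] [ 0.42356657 -0.15485606  0.117     ] yaw -0.10234720392830254 -0.12243910212898318 shift tool [0.0117335  0.0257112  0.07653166]
```

```bash
python3 -m handwheel '[[[0.5,0.011,0.0255,0.01,0,0,-1.1],[0.5,0,0,0.015,0,0,0],[0.5,0,0,0.02,0,0,0],[0.5,0,0,0.02,0,0,0],[0.5,0,0,0.01,0,0,0],[0.5,0,0,0,0,0,0],[0.5,0,0,0,0,0,0]]]' 40
python3 - <<'E'
from h import *
s=sense();I=camera("wrist");cv2.imwrite("pics/w8.png",I[:,:,::-1]);print(s["position"],s["wrist_force"])
E
```

```text
time_s: 6.8
position: [0.4317, -0.1509, 0.1215]
eef_rot: [0.003, 0.74, 0.673, 0.004]
wrist_force: [0.8, 0.1, 0.7]
gripper_width: 0.0431
[ 0.43167579 -0.15085532  0.12150855] [0.81025754 0.07137708 0.683206  ]
```

View pics/w8.png

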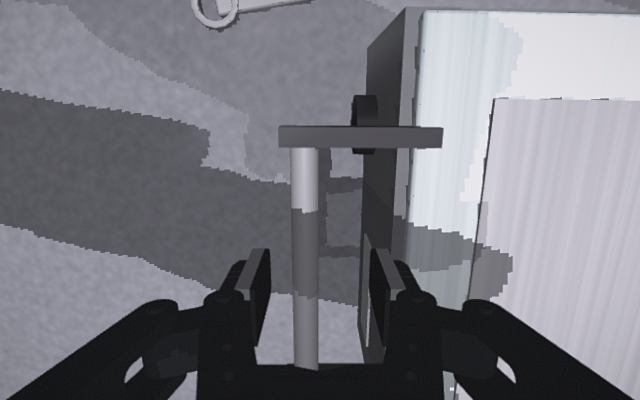

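The bar is at column 305 between the pads, so I'm about 6 mm over. I'll shift, go lower and close.

```bash
python3 -m handwheel '[[[0.5,0,-0.006,0.013,0,0,0],[0.5,0,0,0.013,0,0,0],[0.5,0,0,0,0,0,0],[0.9,0,0,0,0,0,0],[0.9,0,0,0,0,0,0],[0.9,0,0,0,0,0,0],[0.9,0,0,0,0,0,0],[0.9,0,0,0,0,0,0]]]' 50
python3 - <<'E'
from h import *
s=sense();I=camera("wrist");J=camera("side");cv2.imwrite("pics/w9.png",np.hstack([cv2.resize(I,(400,250)),cv2.resize(J[130:255,250:450],(400,250))])[:,:,::-1]);print(s["position"],s["wrist_force"],s["gripper_width"])
E
```

```text
time_s: 7.52
position: [0.4255, -0.1494, 0.102]
eef_rot: [0.004, 0.739, 0.673, 0.004]
wrist_force: [-1.3, -0.1, -1.8]
gripper_width: 0.0103
[ 0.42546683 -0.14944905  0.10198895] [-1.2992121  -0.08092089 -1.79143332] 0.01030536903481741
```

View pics/w9.png

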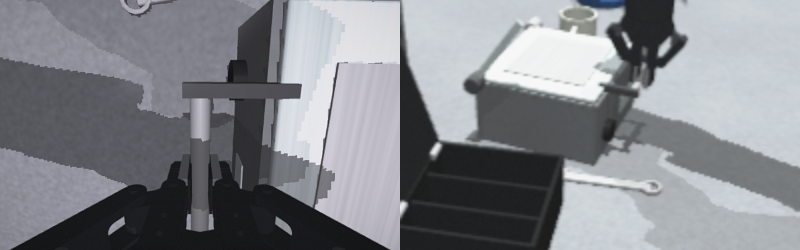

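Gripped. Raising the hatch along its arc.

```bash
python3 -m handwheel '[[[0.9,0,0.0015,-0.024,0,0,0],[0.9,0,0.004,-0.024,0,0,0],[0.9,0,0.0065,-0.023,0,0,0],[0.9,0,0.009,-0.022,0,0,0]]]' 50
python3 ang.py hatch '[.4255,-.1494,.102]' -.102
```

```text
time_s: 7.95
position: [0.4466, -0.1515, 0.1964]
eef_rot: [0.004, 0.739, 0.673, 0.004]
wrist_force: [5.5, -1.3, -4.2]
gripper_width: 0.0098
(np.float64(0.39734617845830866), np.float64(0.00025187136436849444), np.float64(5.4296390090258825e-05))
[ 0.44657515 -0.15150257  0.19644397] [ 5.5121883  -1.27041875 -4.18294595] 0.00975653642519714
```

```bash
python3 -m handwheel '[[[0.9,0,0.011,-0.021,0,0,0],[0.9,0,0.013,-0.0205,0,0,0],[0.9,0,0.015,-0.0185,0,0,0]]]' 50
python3 ang.py hatch '[.4255,-.1494,.102]' -.102
```

```text
time_s: 8.2
position: [0.4881, -0.1556, 0.2623]
eef_rot: [0.007, 0.739, 0.673, 0.006]
wrist_force: [10.1, -3.1, -13.9]
gripper_width: 0.01
(np.float64(0.715369039582192), np.float64(0.0015421632498930915), np.float64(0.00024887472826037264))
[ 0.48805647 -0.15555281  0.26226333] [ 10.14402414  -3.08656993 -13.91718471] 0.009977192010378524
```

```bash
python3 -m handwheel '[[[0.9,0,0.0175,-0.0155,0,0,0],[0.9,0,0.019,-0.014,0,0,0]]]' 50
python3 ang.py hatch '[.4255,-.1494,.102]' -.102
python3 -m handwheel '[[[0.9,0,0.0205,-0.012,0,0,0],[0.9,0,0.010,-0.004,0,0,0]]]' 50
python3 ang.py hatch '[.4255,-.1494,.102]' -.102
```

```text
time_s: 8.37
position: [0.5239, -0.1591, 0.296]
eef_rot: [0.007, 0.74, 0.673, 0.006]
wrist_force: [1.7, -1.6, -4.7]
gripper_width: 0.0098
(np.float64(0.9155407659850191), np.float64(0.0026200776850740237), np.float64(0.0003328519507370155))
[ 0.52393822 -0.15914107  0.29603067] [ 1.709247   -1.6372787  -4.71205943] 0.009847999410676217
time_s: 8.53
position: [0.5559, -0.1623, 0.317]
eef_rot: [0.008, 0.74, 0.673, 0.007]
wrist_force: [-4.1, 0.9, 5.6]
gripper_width: 0.0101
(np.float64(1.0703015143969112), np.float64(0.0036109074389594764), np.float64(0.0004954167156824337))
[ 0.55591314 -0.16225046  0.31703822] [-4.12064835  0.86457793  5.64565825] 0.010124251356999625
```

```bash
python3 -m handwheel '[[[0.9,0,0.010,-0.004,0,0,0],[0.9,0,0,0,0,0,0],[0.9,0,0,0,0,0,0]]]' 50
python3 ang.py hatch '[.4255,-.1494,.102]' -.102
python3 - <<'E'
from h import *
J=camera("side");cv2.imwrite("pics/s10.png",cv2.resize(J[60:260,230:430,::-1],(600,600),interpolation=cv2.INTER_CUBIC))
J=camera("scene");cv2.imwrite("pics/c10.png",cv2.resize(J[90:290,170:470,::-1],(780,520),interpolation=cv2.INTER_CUBIC))
E
```

```text
time_s: 8.78
position: [0.5682, -0.1636, 0.3235]
eef_rot: [0.01, 0.739, 0.673, 0.008]
wrist_force: [-0.6, 0.0, -1.7]
gripper_width: 0.01
(np.float64(1.126283559664952), np.float64(0.004097291350502047), np.float64(0.0004362400152530758))
[ 0.56819082 -0.16356663  0.32351222] [-0.56198377  0.02218059 -1.66782136] 0.009984543902311193
```

View pics/s10.png

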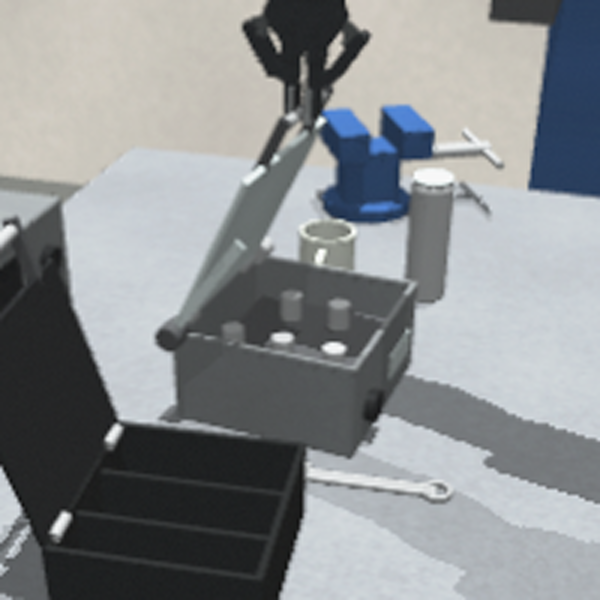

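View pics/c10.png

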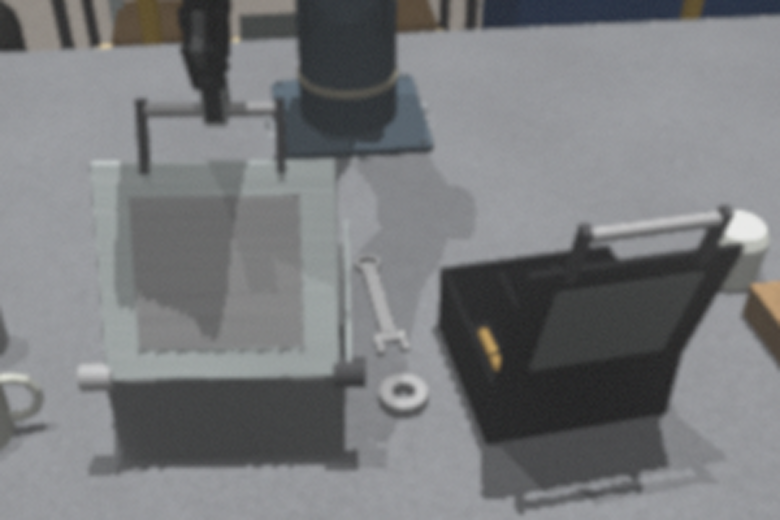

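The hatch is clearly steeper than the index strip, which puts it past balance, and it is held. Easing back now.

```bash
python3 -m handwheel '[[[0.9,0,-0.0145,0.009,0,0,0],[0.9,0,-0.014,0.0105,0,0,0],[0.9,0,-0.013,0.0115,0,0,0],[0.9,0,0,0,0,0,0]]]' 50
python3 ang.py hatch '[.4255,-.1494,.102]' -.102
```

```text
time_s: 9.22
position: [0.5233, -0.1591, 0.2962]
eef_rot: [0.011, 0.74, 0.673, 0.01]
wrist_force: [16.3, -3.3, -21.0]
gripper_width: 0.0097
(np.float64(0.9139387895034363), np.float64(0.003176303890021881), np.float64(0.00032204616167630894))
[ 0.52329147 -0.15908574  0.29624506] [ 16.30473077  -3.34883338 -21.04470265] 0.00968609866581566
```

```bash
python3 -m handwheel '[[[0.9,0,-0.010,0.011,0,0,0],[0.9,0,-0.008,0.0085,0,0,0],[0.9,0,0,0.001,0,0,0],[0.9,0,0,0,0,0,0]]]' 50
python3 ang.py hatch '[.4255,-.1494,.102]' -.102
```

```text
time_s: 9.55
position: [0.5015, -0.157, 0.2777]
eef_rot: [0.011, 0.74, 0.672, 0.01]
wrist_force: [6.5, -1.4, -6.3]
gripper_width: 0.0099
(np.float64(0.7983304367413269), np.float64(0.002822322630312013), np.float64(0.00019679280798828684))
[ 0.50151418 -0.15698263  0.27772338] [ 6.53303084 -1.39960737 -6.29826576] 0.009918463940756189
```

```bash
python3 -m handwheel '[[[0.9,0,-0.0025,0.004,0,0,0],[0.9,0,0,0,0,0,0],[0.9,0,0,0,0,0,0],[0.9,0,0,0,0,0,0]]]' 50
python3 ang.py hatch '[.4255,-.1494,.102]' -.102
python3 - <<'E'
from h import *
J=camera("side");cv2.imwrite("pics/s11.png",cv2.resize(J[60:260,230:430,::-1],(600,600),interpolation=cv2.INTER_CUBIC))
J=camera("scene");cv2.imwrite("pics/c11.png",cv2.resize(J[90:290,170:470,::-1],(780,520),interpolation=cv2.INTER_CUBIC))
E
```

```text
time_s: 9.88
position: [0.4987, -0.1567, 0.2749]
eef_rot: [0.011, 0.74, 0.672, 0.01]
wrist_force: [-1.3, -0.0, 2.2]
gripper_width: 0.0096
(np.float64(0.7821368379402148), np.float64(0.002658484081600687), np.float64(0.00016135765095925698))
[ 0.49871801 -0.15673204  0.274851  ] [-1.27505271 -0.01136173  2.1646529 ] 0.009619297542056723
```

View pics/s11.png

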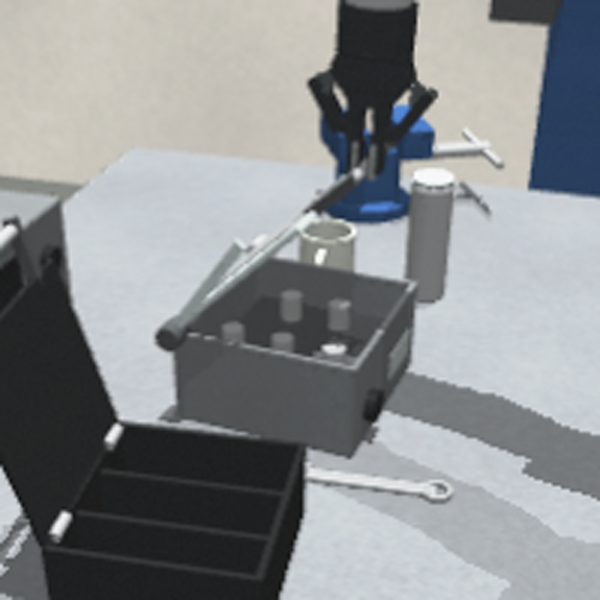

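View pics/c11.png

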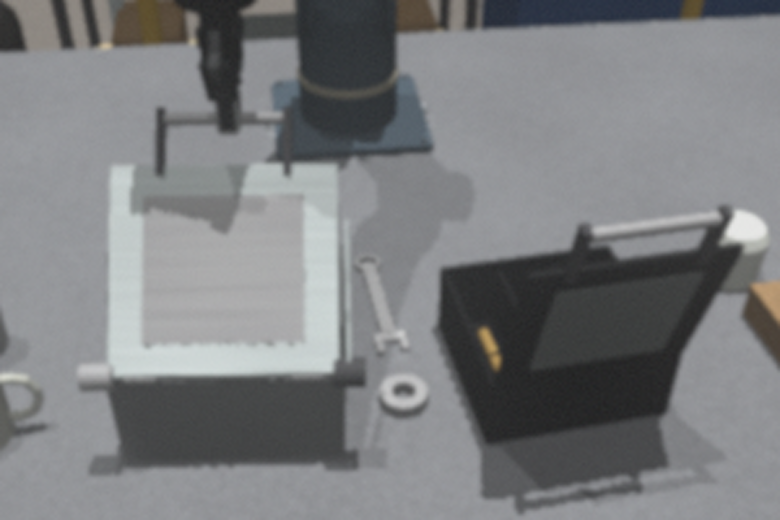

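The hatch now lies below the strip and is held in the gripper. The lid is still open. As a check independent of the arc, I'll cast side-camera rays onto the hatch's edge plane.

```bash
python3 - <<'E'
from h import *
yaw=-.105; X=np.array([np.cos(yaw),np.sin(yaw),0]);Y=np.array([-np.sin(yaw),np.cos(yaw),0]);c=np.array([.4245,-.152,.117])
def pl(x,y,off,n="side"):
    o,d=ray("side",(230+(x+.5)/3-.5,60+(y+.5)/3-.5)); k=((c-o)@Y+off)/(d@Y); p=o+k*d-c; return np.array([p@X,p[2]+c[2]])
h=np.array([.245,.111])
a=pl(312,219,.1075); b=pl(360,176,.06); print("corner",a,"bar end",b)
for q in (a,b): v=q-h; print(np.arctan2(v[1],-v[0]),np.hypot(*v))
t=pl(240,243,.118); v=t-h; print("strip",t,np.arctan2(v[1],-v[0]),np.hypot(*v)); print("hinge knob",pl(172,333,.125))
print("bar end proj", [ (p-[230,60])*3 for p in proj("side",[c+X*(.245-.245*np.cos(.78)-0*.1)+np.array([0,0,.245*np.sin(.78)-.003])+Y*.06])])
E
python3 -m handwheel '[[[0.9,0,0,0,0,0,0],[0.9,0,0,0,0,0,0],[0.9,0,0,0,0,0,0],[0.9,0,0,0,0,0,0],[0.9,0,0,0,0,0,0],[0.9,0,0,0,0,0,0]]]' 50; python3 ang.py hatch '[.4255,-.1494,.102]' -.102
```

```text
corner [0.08865454 0.26567853] bar end [0.05823077 0.29683566]
0.7800387169164331 0.21993032582313715
0.7828926484376627 0.26347227169662607
strip [0.15999238 0.23260048] 0.9606927542097998 0.14836768846481022
hinge knob [0.23815206 0.11824302]
bar end proj [array([346.29691713, 183.4650863 ])]
time_s: 10.48
position: [0.4989, -0.1568, 0.275]
eef_rot: [0.011, 0.74, 0.672, 0.01]
wrist_force: [-1.8, 0.8, 2.8]
gripper_width: 0.01
(np.float64(0.78314707134081), np.float64(0.002644571074007118), np.float64(0.00015312196763254092))
[ 0.49890657 -0.15675962  0.27501403] [-1.83058361  0.83372241  2.76480039] 0.009962254140072548
```

The two measurements agree at 0.78 rad, and the strip reads 0.96 against its nominal 0.95. The hatch is steady, so I'm handing in.

```bash
python3 -c "from station import *; print(job_done())"
```

```text
the job is handed in; nothing more can be done
None
```

The spares case lid is open on its stop, and the washer hatch is held in the gripper at about 0.78 rad, about 10° below balance. The job was handed in at about 10.5 s of the 70 s allowed.

- **Lid:** I carried it over to about 1.80 rad and released it. In the side and scene pictures it then lay leaning back on its stop, and it was still there in the last pictures. I did not measure its final angle separately.
- **Hatch:** I raised it to about 1.13 rad, where it was visibly steeper than the index strip. It stayed gripped throughout and was eased back without reaching its stop. The arm position gives 0.783 rad, and the side camera gives 0.780 and 0.783. The strip reads 0.96 in the same view, against its nominal 0.95.
- **Steadiness and forces:** The hatch held still over the last half second, with about 3 N at the wrist. Wrist force peaked at about 54 N while I lifted the lid, pulling slightly off its arc, so I eased it; the limit is 120 N.
- **Checks that disagreed:** The arc fit runs 3 to 6 mm outside the nominal radius. In the side picture the radii to the hatch corner and bar end come out about 18 to 20 mm longer than nominal, but the angles agree.
- **Other things on the bench:** I did not touch any of them on purpose. The wrench and bearing look unmoved in the last pictures, but I did not measure the bystanders' positions.

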